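# Click the lamp's filter wheel round to green

## Robot

A 6-joint arm with a two-finger parallel gripper is mounted at the origin on the work surface. World frame = base frame: x ahead of the robot, y to its left, z up, the work surface at z = 0. Lengths are in m, angles in degrees, forces in N, time in s.
With the tool pointing down it reaches from about 0.4 to 0.825 m from the base axis. Payload 7 kg.
Tool frame: the origin (TCP) lies on the front face of the gripper's body, between the roots of the fingers; the fingertips stand 66 mm ahead of it and the grasp point (between the pads) lies 47 mm ahead of it (nose_length is the distance from the TCP to the fingertips, in m); y points along the fingers, z is the direction in which the jaws open and shut, and the axes are right-handed (so a half turn about y gives the same grasp; the last joint's range is limited). The gripper opens to 88 mm and grips with 3 to 60 N. Pads are 19 mm wide; open, the fingers measure 130 mm over their backs; the gripper's body (78 mm by 193 mm) begins 47 mm behind the grasp point.
Start: joints at [84.975, 20.546, 0.682, 0, -70.136, -16.507], TCP at [0.248, 0.628, 0.292] pointing down, gripper open.
Joint ranges: [-176.03, 176.03], [-82.01, 121.73], [-58.28, 71.71], [-173.87, 95.51], [-174.79, -0.11], [-173.66, 173.66]. Speed limits (degrees/s): [136.94, 136.94, 172.46, 180, 180, 180].

## Interface

Orientations are given as [roll, pitch, yaw] about the fixed x, y, z axes, in that order (R = Rz(yaw) Ry(pitch) Rx(roll)).
In Python, from plant import get_state, capture, close_job, nose_length gives the robot as it stands.
- The arm moves only by the tool apply_moves, never from a script. Its argument "rows" is a list of rows, each a list of 2 entries, a list of its own where there are three numbers: the shift along the tool's x, y, z in m, then the turn about the tool's y in degrees. In form: [[[tx, ty, tz], yaw], ...]. A call has 1 to 20 rows; each row is the pose to reach, as a shift and turn from the pose commanded when the call began, along the tool's axes at that moment; what a row does not reach only later rows make up. A row lasts 1/8 s, in which the tool goes at most 62.5 mm and 10.7 degrees, less where a joint would pass 70% of its speed; a pose out of reach is approached as far as the arm can. A call with a gripper value outside its range is refused whole. "gripper" is the opening, from 0 (shut) to 1 (fully open), set as the call begins (left out, the last holds). The fingers move at their own pace and stop on an object; "grip_force" is the grip in N (left out, the last holds). Time passes only in rows, so rows that repeat a pose let the fingers close. It gives the time, the measured TCP pose, the force and the opening at its end, in the units of the state.
- get_state(): the state, without advancing time (a new reading comes with each control period).
- capture(name): name is "scene" or "top"; returns a dict with "pixels" (420x560x3 uint8, blue, green, red), "z_map" (420x560 float32, m along the optical axis (not along the pixel's ray), 0 where there is no reading), "intrinsics" (3x3 intrinsics, pixels), "rvec" (rotation vector, rad) and "tvec" (3), from world to camera coordinates, as OpenCV has them. Camera axes: x right, y down, z forward; pixel columns grow to the right and rows downward; lengths in m; the calibration is good to about 2 mm. A picture is of the moment at which its call begins.
- close_job(): hands the job in, once; it reports no verdict.
The state is a dict: "time_s": time; "joints": joint angles; "qd": joint speeds; "joint_torque": joint torques, N m; "tcp_pos": TCP position; "eef_rot": TCP orientation; "contact_force": force on the tool from outside, world axes, zero at the start; "moment": the same for the moment, N m; "gripper_width": finger opening in m.
Only numpy, scipy, OpenCV 4.12 (cv2) and the standard library are available. Lean on these libraries where they do the work, as an engineer would, in place of code of your own. Each camera call takes 0.05 s, during which the arm holds its last target.

## Task

The microscope lamp needs its green filter. With a fingertip against the black tabs on the wheel's edge, flick the filter wheel anticlockwise (seen from above) click by click, letting it rest for a moment with yellow at the white pointer, then with orange, and leave it at rest with green at the pointer, never turning it past green or the wrong way round. Leave the other things on the bench where they stand, and take the hand away.

Things in the scene. Friction and masses are not known exactly. Their poses are not given: they have to be found in the camera images.
- lamp_unit: Filter-wheel lamp, fixed: blue-grey base plate 185 x 130 x 22 mm high (65 mm in front of to 120 mm behind the wheel axis), a horizontal wheel on a vertical axis, and behind it a dark post (50 mm wide, 88 to 118 mm behind the axis, top at 100 mm) with a white arrow pointing at the wheel. Origin on the bench under the wheel axis; x runs from the axis to the arrow (back), y to its left, z up.
- filter_wheel (a joint): Wheel angle, rad, positive anticlockwise from above, no limit. 8 sprung click stops 0.785 apart; let go off a stop it snaps to the nearest within 0.5 s, but within 0.07 of midway it may stay poised. About 5 N at a tab pushes it over. At the pointer: 0 green, -0.785 orange, -1.571 yellow, -2.356 red, -3.142 blue, -3.927 white. It starts on red, blue or white, or poised between two of them.
- wheel_axis (a point): On the wheel's axis, level with the disc's top, 62 mm above the bench. Disc: dark, 92 mm across, 8 mm thick, with 8 coloured filters 24 mm across, 33 mm from the axis. From its edge stand 8 black upright tabs, 8 mm thick, 42 to 74 mm from the axis, 46 to 72 mm above the bench; at every click stop they stand midway between filters, at 22.5, 67.5, ... degrees from the lamp's x axis.
- pointer_tip (a point): Tip of the white arrow, 49 mm behind the wheel axis, 88 mm above the bench (the arrow is 4 mm thick). The filter in front of it is the one chosen. Beside the disc, under and between the tabs, there is free space down to the base plate's top at 22 mm; the front and both sides of the wheel are open.
- jar_a: Specimen jar with red cap, 48 mm across, 62 mm high, loose; origin at the centre of its underside. One of two alike, one each side of the lamp
- jar_b: The other red-capped specimen jar, same size, loose; origin at the centre of its underside
- oil_bottle: Amber bottle with black cap, 30 mm across, 75 mm high, loose, behind the lamp; origin at the centre of its underside
- beaker: Empty glass beaker, 60 mm across, 70 mm high, loose, behind the lamp; origin at the centre of its underside
- slide_box: Green slide box 85 x 32 x 35 mm high, loose, to the right of the lamp's front; origin at the centre of its underside
- tube_rack: Blue rack 66 x 130 mm with capped tubes, 104 mm high, loose, left on the bench; origin at the centre of its underside
- pen_pot: Grey pot 64 mm across with three pens, 150 mm high in all, loose, right on the bench; origin at the centre of its underside

How it is judged:
By the outcome, as a careful person would: the job done as asked, in the order asked, and still so for the second after the job is handed in, with the robot touching nothing.
It also fails if it takes over 67 s, if anything falls off the work surface, if the arm or the gripper's body presses on something with over 40 N, if the wrist force passes 120 N, or if a joint passes its speed limit or range.

## Working session

There is one attempt and no reset: what is moved stays moved. The work goes in short steps, Python scripts to look and compute and a tool call to move; the robot and the scene stay as the last step left them, time stands still between calls to the robot, and variables do not carry over. Pictures are saved under pics/ and viewed, and the job is handed in when it is done.

Besides the shell and the picture viewer there is one more tool, called after "Emit:" as name(argument=value, ...) on one line, values as JSON. apply_moves: Moves the arm, as the interface text tells. Its arguments: {"type":"object","properties":{"rows":{"type":"array"},"gripper":{"type":"number"},"grip_force":{"type":"number"}},"required":["rows"]}

```bash
mkdir -p pics; ls
python3 - <<'E'
from plant import get_state, capture, nose_length
import cv2, pickle
print(get_state(), nose_length if not callable(nose_length) else nose_length())
for n in ("scene","top"):
    c=capture(n); cv2.imwrite(f"pics/{n}0.png",c["pixels"]); pickle.dump(c,open(f"{n}0.pkl","wb"))
    print(n,c["intrinsics"],c["rvec"],c["tvec"])
E
```

```text
pics
{'time_s': 0.0, 'joints': array([ 8.49751801e+01,  2.05907475e+01,  6.34476807e-01, -1.88256803e-02,
       -7.01343704e+01, -1.65061360e+01]), 'qd': array([-0.01479312,  0.0375959 ,  0.07638439,  0.04674303,  0.00937789,
        0.05217088]), 'joint_torque': array([ 1.69017716e-03, -5.82713985e+01,  2.93038934e+01,  6.99707463e+00,
        6.87621126e-03, -1.53871306e-04]), 'tcp_pos': array([0.24762021, 0.62754698, 0.29123976]), 'eef_rot': array([-8.99080658e+01,  8.78700522e-03,  1.58462640e+02]), 'contact_force': array([0.0530022 , 0.18518095, 0.39057699]), 'moment': array([-0.01524306, -0.00488554, -0.05321397]), 'gripper_width': 0.08767831041873948} 0.0656
scene [[512.99419118   0.         284.70023383]
 [  0.         512.99419118 206.42385126]
 [  0.           0.           1.        ]] [ 2.06540875  0.64523008 -0.32832615] [-0.44586281 -0.09355699  1.6020291 ]
top [[405.8161371    0.         276.96401849]
 [  0.         405.8161371  202.01528395]
 [  0.           0.           1.        ]] [ 2.15311353 -2.1558747   0.14251408] [0.033429   0.55835661 1.1675437 ]
```

View pics/scene0.png

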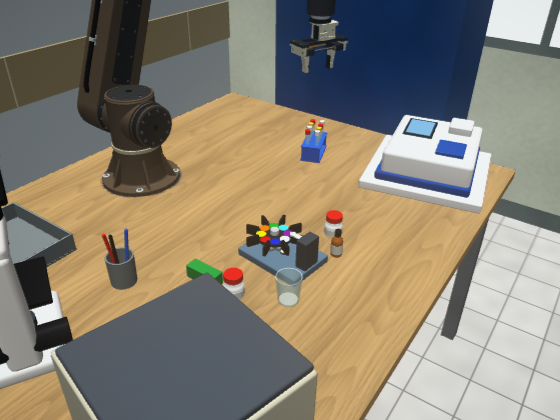

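View pics/top0.png

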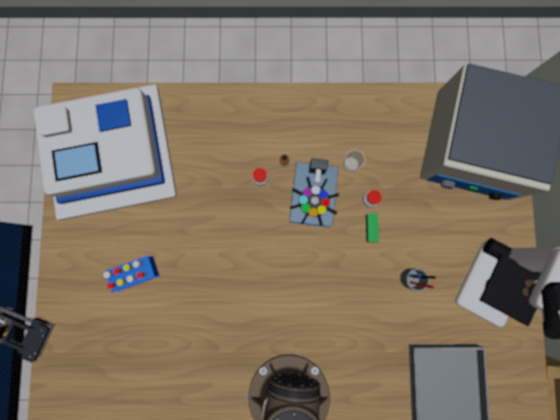

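```bash
cat > h.py <<'E'
import cv2,numpy as np
def P(c,u,v,z):
    "pixel at world height z"
    K=c["intrinsics"];R=cv2.Rodrigues(np.array(c["rvec"]))[0];t=np.array(c["tvec"]).ravel()
    o=-R.T@t;d=R.T@np.linalg.inv(K)@np.array([u,v,1.]);return o+d*(z-o[2])/d[2]
def px(c,p):
    return cv2.projectPoints(np.array(p,float).reshape(-1,3),np.array(c["rvec"]),np.array(c["tvec"]),c["intrinsics"],None)[0].reshape(-1,2)
def crop(c,u0,v0,w,h,s,f):
    cv2.imwrite(f,cv2.resize(c["pixels"][v0:v0+h,u0:u0+w],None,fx=s,fy=s,interpolation=cv2.INTER_CUBIC))
E
python3 - <<'E'
import pickle;from h import *
c=pickle.load(open("top0.pkl","rb"));crop(c,240,140,150,110,5,"pics/t1.png")
c=pickle.load(open("scene0.pkl","rb"));crop(c,180,195,170,115,4.7,"pics/s1.png")
E
```

```text
(no output)
```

View pics/t1.png

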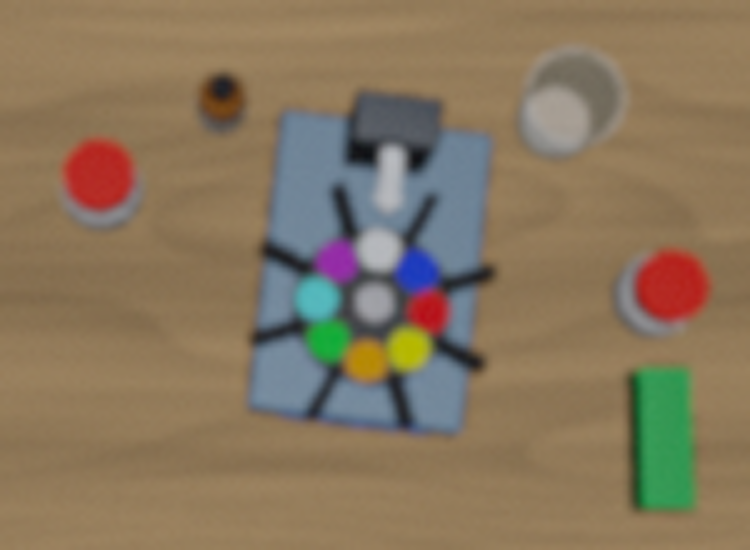

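View pics/s1.png

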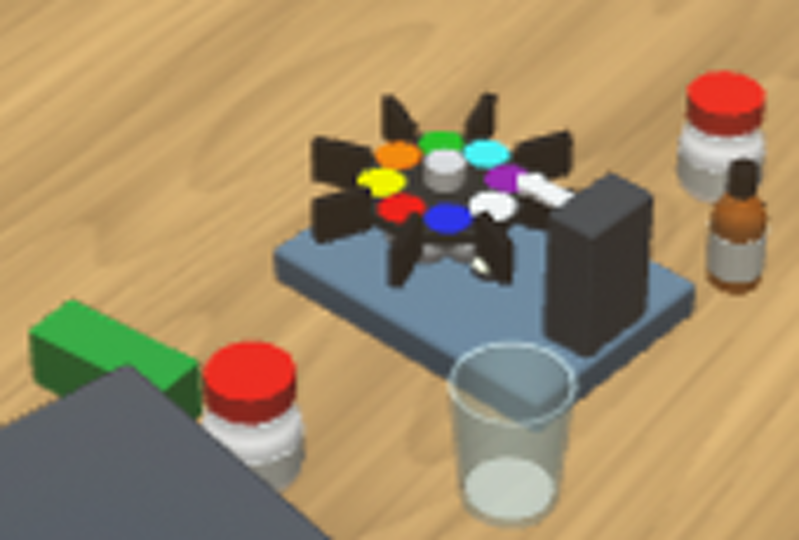

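Run:
```python
import pickle;from h import *
c=pickle.load(open("top0.pkl","rb"))
q=lambda u,v,z:P(c,(u+.5)/5-.5+240,(v+.5)/5-.5+140,z)
f=dict(white=(379,250),blue=(418,270),red=(428,312),yellow=(409,349),orange=(366,361),green=(328,341),cyan=(317,298),mag=(338,261))
X={k:q(*v,.062)[:2] for k,v in f.items()}
ctr=np.mean(list(X.values()),0);print("axis",ctr)
for i,(k,p) in enumerate(X.items()):
    d=p-ctr;a=np.degrees(np.arctan2(d[1],d[0]));print(k,np.hypot(*d),a,(a+45*i+180)%360-180)
print("arrow tip",q(386,212,.09),"root",q(393,148,.09))
for n,v in dict(bl=(282,110),br=(492,133),fr=(462,434),fl=(248,408)).items(): print(n,q(*v,.022))
tabs=[(338,188),(434,197),(492,272),(482,364),(406,424),(314,415),(253,338),(265,249)]
for t in tabs:
    d=q(*t,.072)[:2]-ctr;print("tab",np.hypot(*d),np.degrees(np.arctan2(d[1],d[0])))
for n,v in dict(jarL=(99,175),jarR=(672,286)).items(): print(n,q(*v,.062))
print("bottle",q(222,87,.075),"box",q(664,440,.035))
```

```text
axis [ 0.55898091 -0.07536311]
white 0.03269156867163143 -7.034663551889186 -7.034663551889196
blue 0.03362601716441539 -52.16933349674909 -7.16933349674909
red 0.03222380982295229 -97.22755269527282 -7.227552695272834
yellow 0.03290401692037421 -141.25695697709833 -6.256956977098326
orange 0.03292150503637393 172.29099761015613 -7.709002389843818
green 0.03361611796015761 128.53034778450748 -6.469652215492488
cyan 0.03270437339738727 82.5666792380422 -7.433320761957816
mag 0.03277576628047205 37.55962069769854 -7.4403793023013804
arrow tip [ 0.60882688 -0.08093256  0.09      ] root [ 0.64604898 -0.08547116  0.09      ]
bl [ 0.68428075 -0.02540667  0.022     ]
br [ 0.66986013 -0.15294278  0.022     ]
fr [ 0.48681724 -0.13121953  0.022     ]
fl [ 0.50251059 -0.00374961  0.022     ]
tab 0.0702803965667797 16.766809612720316
tab 0.07131138367836697 -29.734954461798484
tab 0.07041254925066966 -75.28807118757219
tab 0.07079135958219916 -120.10245378716117
tab 0.07198867957511189 -166.27086226114295
tab 0.07379217850528591 151.2739434218982
tab 0.07299556960834779 106.16375744523502
tab 0.07032112650507558 63.40518752884564
jarL [0.63611327 0.08409477 0.062     ]
jarR [ 0.57001676 -0.24959474  0.062     ]
bottle [0.68561283 0.0120891  0.075     ] box [ 0.48220863 -0.24846019  0.035     ]
```

```bash
cat >> h.py <<'E'
from scipy.spatial.transform import Rotation as Ro
AX=np.array([0.5590,-0.0754]);LY=-6.9
def plan(s,lampang,r,z):
    "shift/turn (tool axes) from state s to TCP at polar lamp angle, tool z radial outward"
    a=np.radians(lampang+LY);p=np.array([AX[0]+r*np.cos(a),AX[1]+r*np.sin(a),z])
    R=Ro.from_euler('xyz',s["eef_rot"],degrees=True).as_matrix()
    cur=np.degrees(np.arctan2(R[1,2],R[0,2]))
    turn=-((lampang+LY-cur+180)%360-180)
    return p,np.round(R.T@(p-s["tcp_pos"]),4),round(turn,2)
E
python3 - <<'E'
import pickle;from h import *
from plant import get_state
print(plan(get_state(),180,.070,.20))
c=pickle.load(open("scene0.pkl","rb"));crop(c,270,0,100,80,8,"pics/g1.png")
E
```

```text
(array([ 0.48950699, -0.06699042,  0.2       ]), array([-0.48  ,  0.0922,  0.5572]), np.float64(75.37))
```

View pics/g1.png

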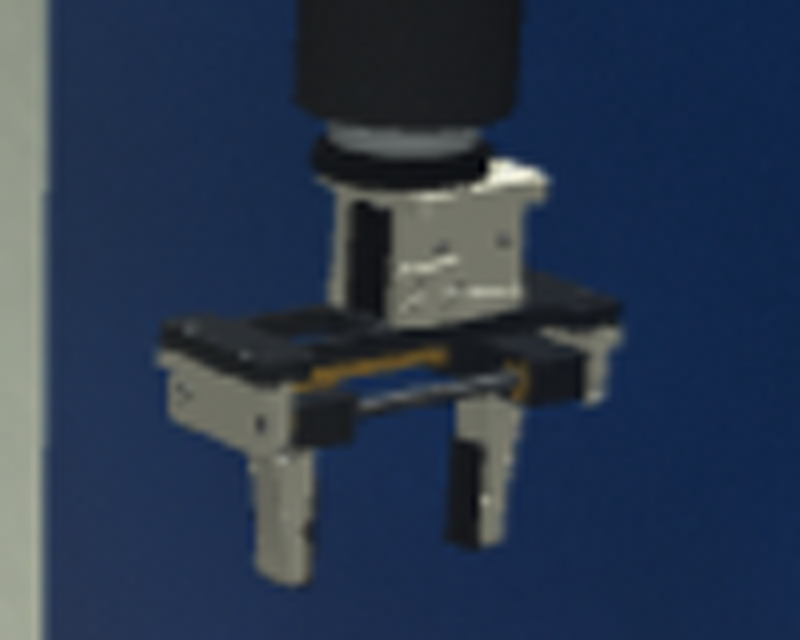

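Emit:
apply_moves(gripper=0, grip_force=20, rows=[[[-0.03,0,0.035],5],[[-0.065,0,0.075],10],[[-0.1,0,0.115],16],[[-0.135,0,0.155],21],[[-0.17,0,0.195],27],[[-0.205,0,0.235],32],[[-0.24,0,0.275],38],[[-0.275,0,0.315],43],[[-0.31,0,0.355],49],[[-0.345,0.01,0.395],54],[[-0.38,0.03,0.435],60],[[-0.415,0.05,0.475],65],[[-0.445,0.07,0.515],70],[[-0.465,0.085,0.54],73],[[-0.48,0.092,0.557],75.4],[[-0.48,0.092,0.557],75.4],[[-0.48,0.092,0.557],75.4],[[-0.48,0.092,0.557],75.4]])

```text
time_s: 2.35
tcp_pos: [0.4898, -0.0657, 0.2006]
eef_rot: [-90.0, -0.0, 83.1]
contact_force: [0.7, 1.3, -0.1]
gripper_width: 0.0005
```

Run:
```python
import pickle;from h import *
from plant import get_state,capture
s=get_state();print(s["time_s"],s["tcp_pos"],s["eef_rot"],s["joints"],s["gripper_width"],s["contact_force"])
print(plan(s,180,.070,.125))
c=capture("scene");pickle.dump(c,open("scene1.pkl","wb"));crop(c,200,140,140,105,5.7,"pics/s2.png")
c=capture("top");crop(c,240,140,150,110,5,"pics/t2.png")
```

```text
2.35 [ 0.48980792 -0.06573771  0.20056679] [-9.00379152e+01 -1.81633895e-02  8.31466770e+01] [ 1.51906263e+01  8.27672845e+00 -2.90514424e+01 -3.27825851e-03
 -5.26298687e+01 -2.20419665e+01] 0.0004999839031439727 [ 0.67508152  1.32715996 -0.0596087 ]
(array([ 0.48950699, -0.06699042,  0.125     ]), array([-0.0013,  0.0756,  0.0002]), np.float64(0.05))
```

View pics/s2.png

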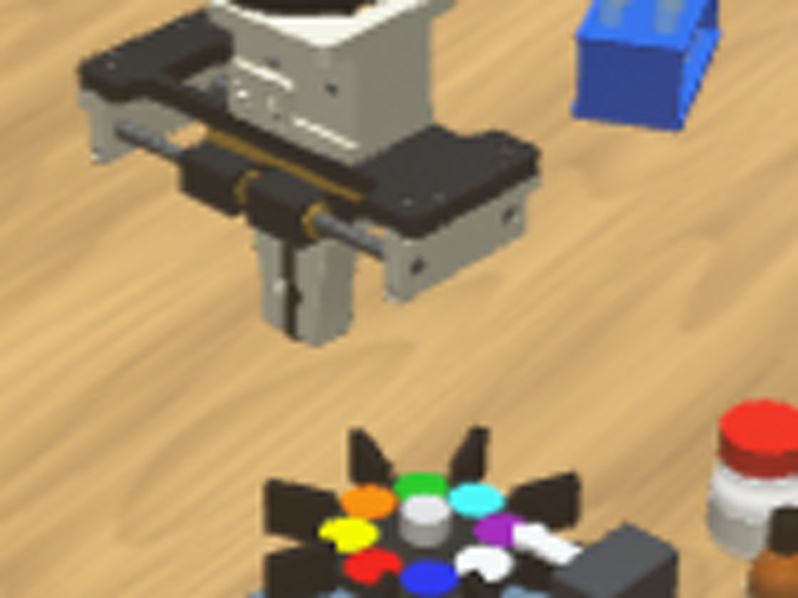

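View pics/t2.png

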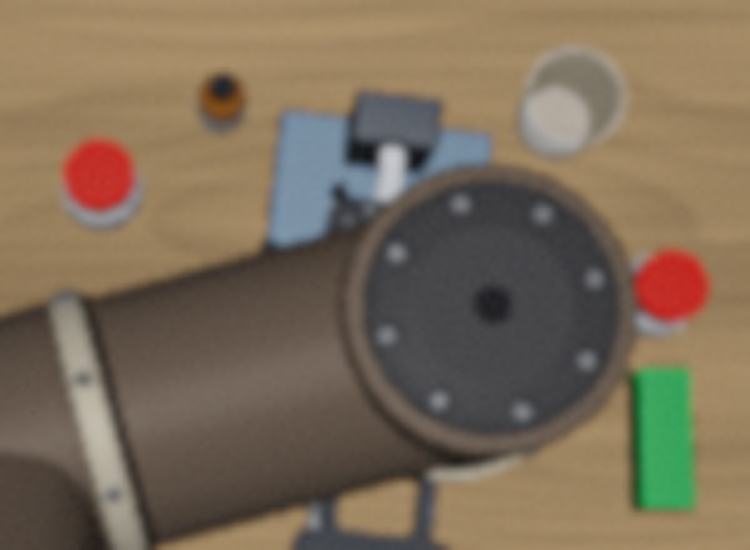

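Emit:
apply_moves(rows=[[[0,0.015,0],0],[[0,0.035,0],0],[[0,0.055,0],0],[[0,0.07,0],0],[[0,0.078,0],0],[[0,0.078,0],0],[[0,0.078,0],0]])

```text
time_s: 3.32
tcp_pos: [0.4901, -0.0663, 0.1225]
eef_rot: [-90.0, -0.0, 83.1]
contact_force: [-0.3, -0.7, 0.1]
gripper_width: 0.0005
```

Run:
```python
import pickle;from h import *
from plant import get_state,capture
s=get_state();print(s["time_s"],s["tcp_pos"],s["eef_rot"],s["contact_force"])
c=capture("scene");pickle.dump(c,open("scene2.pkl","wb"));crop(c,220,170,110,82,7,"pics/s3.png")
```

```text
3.325 [ 0.4901451  -0.06633361  0.12253015] [-9.00392215e+01 -7.51645001e-03  8.30821810e+01] [-0.28256704 -0.68972231  0.06723755]
```

View pics/s3.png

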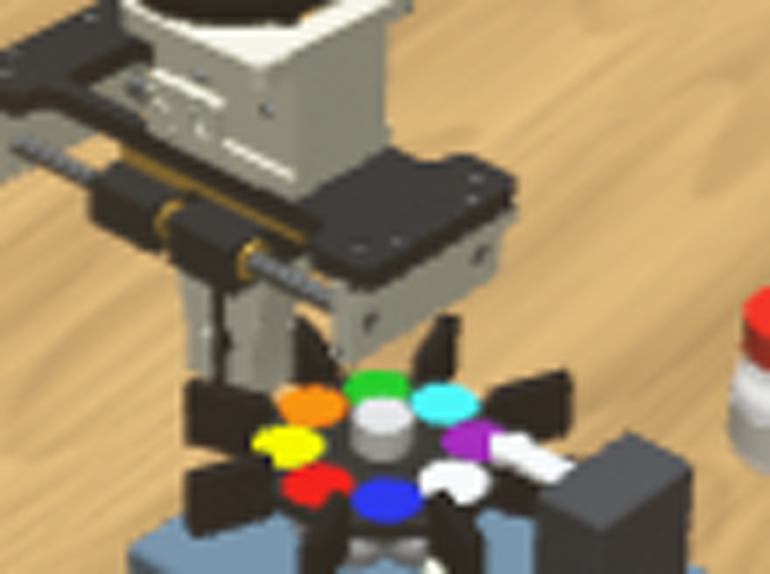

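Emit:
apply_moves(rows=[[[-0.0061,0,-0.0003],-5],[[-0.0122,0,-0.0011],-10],[[-0.0169,0,-0.0021],-14],[[-0.0216,0,-0.0034],-18],[[-0.0262,0,-0.0051],-22],[[-0.0307,0,-0.0071],-26],[[-0.035,0,-0.0094],-30]])

```text
time_s: 4.25
tcp_pos: [0.4952, -0.1023, 0.1228]
eef_rot: [-90.1, 0.0, 113.2]
contact_force: [0.5, -0.1, 0.4]
gripper_width: 0.0003
```

Run:
```python
import pickle;from h import *
from plant import get_state,capture
s=get_state();print(s["time_s"],s["tcp_pos"],s["eef_rot"],s["contact_force"])
c=capture("scene");crop(c,220,170,110,82,7,"pics/s4.png")
```

```text
4.25 [ 0.49523951 -0.10227466  0.12277815] [-9.00712215e+01  9.86916843e-03  1.13205615e+02] [ 0.51541324 -0.132702    0.3735138 ]
```

View pics/s4.png

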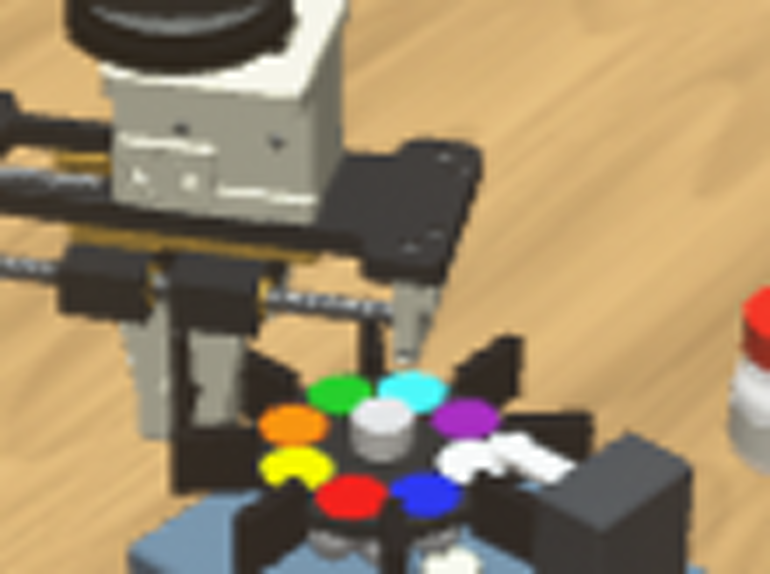

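Emit:
apply_moves(rows=[[[-0.0049,0,-0.0002],-4],[[-0.0097,0,-0.0007],-8],[[-0.0146,0,-0.0015],-12],[[-0.0193,0,-0.0027],-16],[[-0.0193,0,-0.0027],-16],[[-0.0146,0,-0.0015],-12],[[-0.0097,0,-0.0007],-8],[[-0.0097,0,-0.0007],-8]])

```text
time_s: 5.3
tcp_pos: [0.4993, -0.1108, 0.1225]
eef_rot: [-90.0, 0.0, 121.0]
contact_force: [0.6, -0.7, -0.0]
gripper_width: 0.0004
```

Run:
```python
import pickle;from h import *
from plant import get_state,capture
s=get_state();print(s["time_s"],s["tcp_pos"],s["eef_rot"],s["contact_force"])
c=capture("scene");crop(c,220,170,110,82,7,"pics/s5.png")
```

```text
5.3 [ 0.49932707 -0.11081197  0.12245896] [-9.00218391e+01  2.00399586e-02  1.21013337e+02] [ 0.60524237 -0.74368642 -0.02048483]
```

View pics/s5.png

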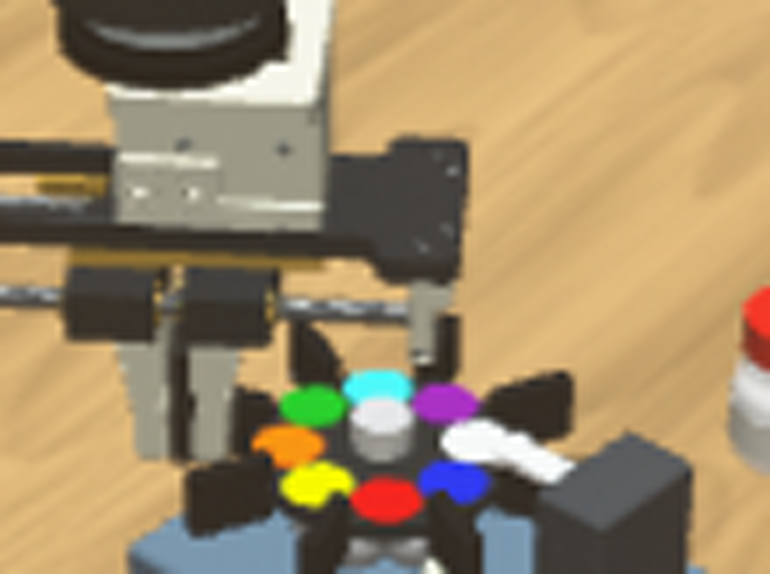

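Emit:
apply_moves(rows=[[[0,-0.015,0],0],[[0,-0.03,0],0],[[0,-0.03,0],0],[[0.0116,-0.03,-0.001],9.5],[[0.0228,-0.03,-0.0038],19],[[0.0334,-0.03,-0.0085],28.5],[[0.0431,-0.03,-0.0148],38],[[0.0431,-0.03,-0.0148],38],[[0.0431,-0.03,-0.0148],38],[[0.0431,-0.02,-0.0148],38],[[0.0431,-0.007,-0.0148],38],[[0.0431,0,-0.0148],38],[[0.0431,0,-0.0148],38]])

```text
time_s: 6.98
tcp_pos: [0.4893, -0.0666, 0.1212]
eef_rot: [-89.9, 0.0, 83.1]
contact_force: [-1.0, -0.3, 0.6]
gripper_width: 0.0002
```

Run:
```python
import pickle;from h import *
from plant import get_state,capture
s=get_state();print(s["time_s"],s["tcp_pos"],s["eef_rot"],s["contact_force"]);print(plan(s,180,.07,.122))
c=capture("scene");crop(c,220,170,110,82,7,"pics/s6.png")
```

```text
6.975 [ 0.48930535 -0.066596    0.12118151] [-8.98918119e+01  4.10279917e-02  8.30731245e+01] [-1.02962033 -0.27010542  0.56245141]
(array([ 0.48950699, -0.06699042,  0.122     ]), array([-0.0004, -0.0008, -0.0002]), np.float64(-0.03))
```

View pics/s6.png

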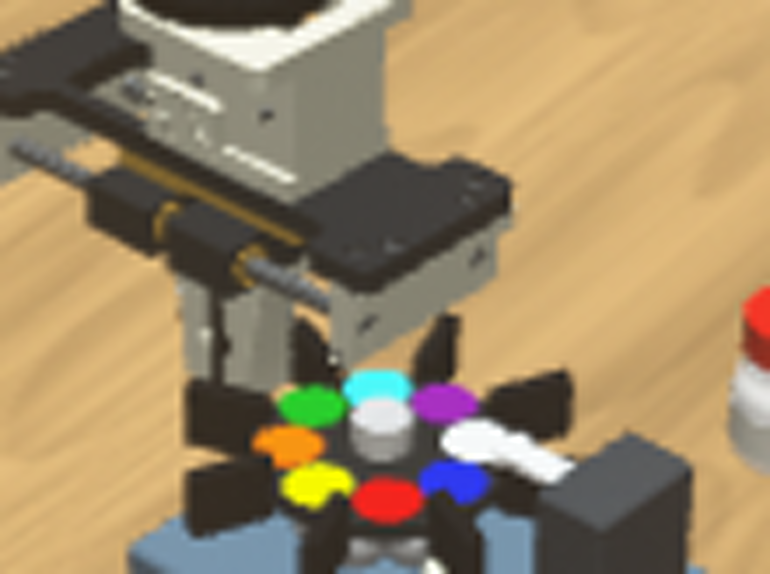

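The picture shows blue at the pointer (452,485), with the finger back between the front tabs. Next is click 2, to red.

Emit:
apply_moves(rows=[[[-0.0061,0,-0.0003],-5],[[-0.0122,0,-0.0011],-10],[[-0.0169,0,-0.0021],-14],[[-0.0216,0,-0.0034],-18],[[-0.0262,0,-0.0051],-22],[[-0.0307,0,-0.0071],-26],[[-0.035,0,-0.0094],-30],[[-0.0391,0,-0.012],-34],[[-0.0431,0,-0.0148],-38],[[-0.0468,0,-0.018],-42],[[-0.0504,0,-0.0214],-46],[[-0.0504,0,-0.0214],-46],[[-0.0468,0,-0.018],-42],[[-0.0431,0,-0.0148],-38],[[-0.0431,0,-0.0148],-38],[[-0.0431,0,-0.0148],-38]])

```text
time_s: 9.02
tcp_pos: [0.4993, -0.111, 0.1223]
eef_rot: [-90.0, 0.0, 121.1]
contact_force: [0.7, -0.6, 0.9]
gripper_width: 0.0002
```

Emit:
apply_moves(rows=[[[0,-0.015,0],0],[[0,-0.03,0],0],[[0,-0.03,0],0],[[0.0116,-0.03,-0.001],9.5],[[0.0228,-0.03,-0.0038],19],[[0.0334,-0.03,-0.0085],28.5],[[0.0431,-0.03,-0.0148],38],[[0.0431,-0.03,-0.0148],38],[[0.0431,-0.03,-0.0148],38],[[0.0431,-0.03,-0.0148],38]])

```text
time_s: 10.28
tcp_pos: [0.4897, -0.0667, 0.1521]
eef_rot: [-90.0, 0.0, 83.2]
contact_force: [-0.4, 0.4, -0.3]
gripper_width: 0.0004
```

Run:
```python
import pickle;from h import *
from plant import get_state,capture
s=get_state();print(s["time_s"],s["tcp_pos"],s["eef_rot"],s["contact_force"]);print(plan(s,180,.07,.152))
c=capture("scene");crop(c,220,170,110,82,7,"pics/s7.png")
```

```text
10.275 [ 0.48967371 -0.06674895  0.1521349 ] [-8.99953483e+01  1.79680158e-03  8.31707309e+01] [-0.37055795  0.38347382 -0.30275058]
(array([ 0.48950699, -0.06699042,  0.152     ]), array([-0.0003,  0.0001,  0.0001]), np.float64(0.07))
```

View pics/s7.png

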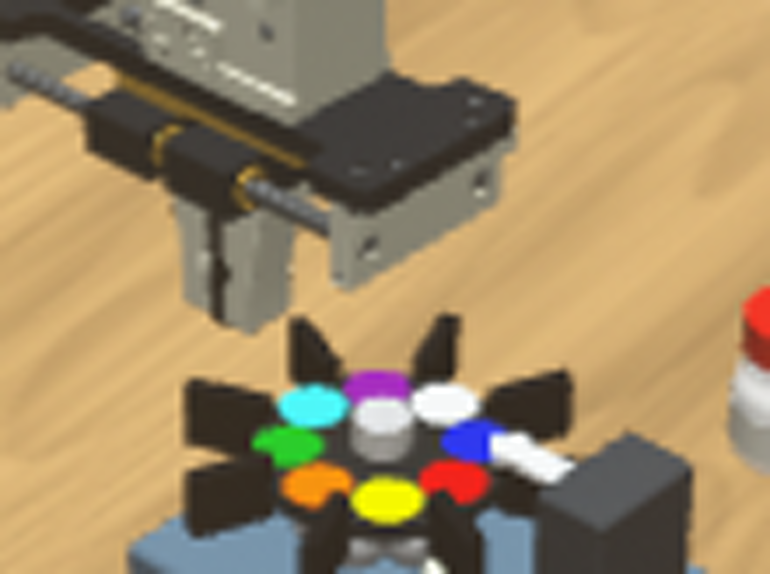

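Red is now at the pointer (455,483). Next is click 3, to yellow, followed by a longer rest.

Emit:
apply_moves(rows=[[[0,0.015,0],0],[[0,0.025,0],0],[[0,0.03,0],0],[[0,0.03,0],0]])

```text
time_s: 10.82
tcp_pos: [0.4896, -0.0665, 0.1218]
eef_rot: [-90.0, 0.0, 83.1]
contact_force: [-0.4, -0.6, -0.0]
gripper_width: 0.0001
```

Emit:
apply_moves(rows=[[[-0.0061,0,-0.0003],-5],[[-0.0122,0,-0.0011],-10],[[-0.0169,0,-0.0021],-14],[[-0.0216,0,-0.0034],-18],[[-0.0262,0,-0.0051],-22],[[-0.0307,0,-0.0071],-26],[[-0.035,0,-0.0094],-30],[[-0.0391,0,-0.012],-34],[[-0.0431,0,-0.0148],-38],[[-0.0468,0,-0.018],-42],[[-0.0504,0,-0.0214],-46],[[-0.0504,0,-0.0214],-46],[[-0.0468,0,-0.018],-42],[[-0.0431,0,-0.0148],-38],[[-0.0431,0,-0.0148],-38],[[-0.0431,0,-0.0148],-38]])

```text
time_s: 12.82
tcp_pos: [0.4993, -0.111, 0.1223]
eef_rot: [-90.0, 0.0, 121.1]
contact_force: [0.9, 0.0, -0.3]
gripper_width: 0.0006
```

Emit:
apply_moves(rows=[[[0,-0.015,0],0],[[0,-0.03,0],0],[[0,-0.03,0],0],[[0.0116,-0.03,-0.001],9.5],[[0.0228,-0.03,-0.0038],19],[[0.0334,-0.03,-0.0085],28.5],[[0.0431,-0.03,-0.0148],38],[[0.0431,-0.03,-0.0148],38],[[0.0431,-0.03,-0.0148],38],[[0.0431,-0.03,-0.0148],38],[[0.0431,-0.03,-0.0148],38],[[0.0431,-0.03,-0.0148],38],[[0.0431,-0.03,-0.0148],38],[[0.0431,-0.03,-0.0148],38]])

```text
time_s: 14.58
tcp_pos: [0.4897, -0.0664, 0.1522]
eef_rot: [-90.0, -0.0, 83.1]
contact_force: [0.3, -1.0, -0.4]
gripper_width: 0.0003
```

Run:
```python
import pickle;from h import *
from plant import get_state,capture
s=get_state();print(s["time_s"],s["tcp_pos"],s["eef_rot"],s["contact_force"]);print(plan(s,180,.07,.152))
c=capture("scene");crop(c,220,170,110,82,7,"pics/s8.png")
```

```text
14.575 [ 0.4896683  -0.06642213  0.15217269] [-9.00011911e+01 -1.66216809e-03  8.30748086e+01] [ 0.34117605 -1.03301677 -0.42519653]
(array([ 0.48950699, -0.06699042,  0.152     ]), array([-0.0006,  0.0002,  0.0001]), np.float64(-0.03))
```

View pics/s8.png

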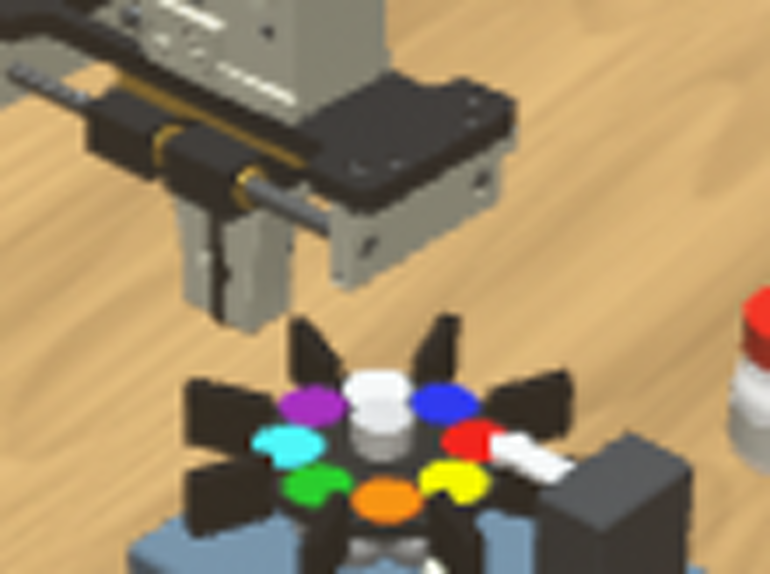

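Yellow now sits at (455,483). Before going on, I'll project the pointed-at filter position into this view to confirm that slot.

Run:
```python
import pickle;from h import *
c=pickle.load(open("scene2.pkl","rb"))
for r,z in((.033,.062),(.049,.088)):
    a=np.radians(LY);u=px(c,[AX[0]+r*np.cos(a),AX[1]+r*np.sin(a),z])[0];print((u-[220,170])*7+3)
```

```text
[456.20173107 481.66500075]
[493.12272432 438.80527467]
```

Emit:
apply_moves(rows=[[[0,0.015,0],0],[[0,0.025,0],0],[[0,0.03,0],0],[[0,0.03,0],0]])

```text
time_s: 15.12
tcp_pos: [0.4895, -0.0665, 0.1219]
eef_rot: [-90.0, 0.0, 83.1]
contact_force: [0.1, -0.2, 1.1]
gripper_width: 0.0005
```

The projection lands on (456,482), so yellow is confirmed. Next is click 4, to orange.

Emit:
apply_moves(rows=[[[-0.0061,0,-0.0003],-5],[[-0.0122,0,-0.0011],-10],[[-0.0169,0,-0.0021],-14],[[-0.0216,0,-0.0034],-18],[[-0.0262,0,-0.0051],-22],[[-0.0307,0,-0.0071],-26],[[-0.035,0,-0.0094],-30],[[-0.0391,0,-0.012],-34],[[-0.0431,0,-0.0148],-38],[[-0.0468,0,-0.018],-42],[[-0.0504,0,-0.0214],-46],[[-0.0504,0,-0.0214],-46],[[-0.0468,0,-0.018],-42],[[-0.0431,0,-0.0148],-38],[[-0.0431,0,-0.0148],-38],[[-0.0431,0,-0.0148],-38]])

```text
time_s: 17.12
tcp_pos: [0.4992, -0.111, 0.1223]
eef_rot: [-90.0, 0.0, 121.1]
contact_force: [-0.3, -0.6, -0.6]
gripper_width: 0.0006
```

Emit:
apply_moves(rows=[[[0,-0.015,0],0],[[0,-0.03,0],0],[[0,-0.03,0],0],[[0.0116,-0.03,-0.001],9.5],[[0.0228,-0.03,-0.0038],19],[[0.0334,-0.03,-0.0085],28.5],[[0.0431,-0.03,-0.0148],38],[[0.0431,-0.03,-0.0148],38],[[0.0431,-0.03,-0.0148],38],[[0.0431,-0.03,-0.0148],38],[[0.0431,-0.03,-0.0148],38],[[0.0431,-0.03,-0.0148],38],[[0.0431,-0.03,-0.0148],38],[[0.0431,-0.03,-0.0148],38]])

```text
time_s: 18.88
tcp_pos: [0.4896, -0.0665, 0.1522]
eef_rot: [-90.0, 0.0, 83.1]
contact_force: [-0.0, -0.9, 0.3]
gripper_width: 0.0001
```

Run:
```python
import pickle;from h import *
from plant import get_state,capture
s=get_state();print(s["time_s"],s["tcp_pos"],s["eef_rot"],s["contact_force"]);print(plan(s,180,.07,.152))
c=capture("scene");crop(c,220,170,110,82,7,"pics/s9.png")
```

```text
18.875 [ 0.48958016 -0.06648622  0.15216632] [-8.99989530e+01  2.16314010e-03  8.30736414e+01] [-0.04302025 -0.8708934   0.28339524]
(array([ 0.48950699, -0.06699042,  0.152     ]), array([-0.0005,  0.0002,  0.    ]), np.float64(-0.03))
```

View pics/s9.png

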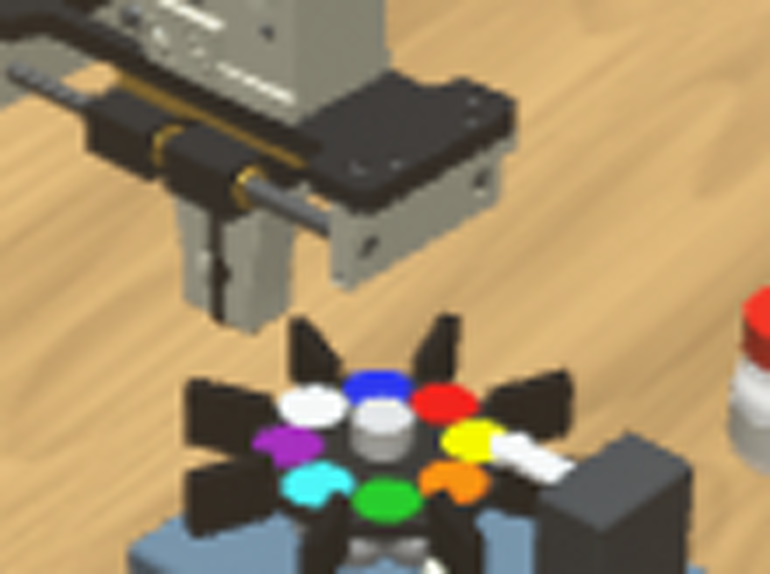

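Orange is at the pointer (455,482). The last click is to green.

Emit:
apply_moves(rows=[[[0,0.015,0],0],[[0,0.025,0],0],[[0,0.03,0],0],[[0,0.03,0],0]])

```text
time_s: 19.42
tcp_pos: [0.4894, -0.0665, 0.1219]
eef_rot: [-90.0, 0.0, 83.1]
contact_force: [0.3, -0.6, -0.4]
gripper_width: 0.0003
```

Emit:
apply_moves(rows=[[[-0.0061,0,-0.0003],-5],[[-0.0122,0,-0.0011],-10],[[-0.0169,0,-0.0021],-14],[[-0.0216,0,-0.0034],-18],[[-0.0262,0,-0.0051],-22],[[-0.0307,0,-0.0071],-26],[[-0.035,0,-0.0094],-30],[[-0.0391,0,-0.012],-34],[[-0.0431,0,-0.0148],-38],[[-0.0468,0,-0.018],-42],[[-0.0504,0,-0.0214],-46],[[-0.0504,0,-0.0214],-46],[[-0.0468,0,-0.018],-42],[[-0.0431,0,-0.0148],-38],[[-0.0431,0,-0.0148],-38],[[-0.0431,0,-0.0148],-38]])

```text
time_s: 21.42
tcp_pos: [0.4991, -0.111, 0.1223]
eef_rot: [-90.0, 0.0, 121.1]
contact_force: [-0.1, -1.0, -0.9]
gripper_width: 0.0006
```

Emit:
apply_moves(rows=[[[0,-0.015,0],0],[[0,-0.04,0],0],[[0,-0.08,0],0],[[0,-0.12,0],0],[[0,-0.15,0.02],0],[[0,-0.17,0.05],0],[[0,-0.18,0.07],0],[[0,-0.18,0.08],0],[[0,-0.18,0.08],0],[[0,-0.18,0.08],0],[[0,-0.18,0.08],0],[[0,-0.18,0.08],0]])

```text
time_s: 22.92
tcp_pos: [0.4308, -0.1521, 0.3017]
eef_rot: [-89.9, -0.0, 121.1]
contact_force: [-0.3, -0.1, 0.4]
gripper_width: 0.0003
```

Run:
```python
import pickle;from h import *
from plant import get_state,capture
s=get_state();print(s["time_s"],s["tcp_pos"],s["eef_rot"],s["contact_force"],s["qd"])
c=capture("scene");crop(c,180,170,170,125,4.7,"pics/s10.png")
c=capture("top");pickle.dump(c,open("top9.pkl","wb"));crop(c,240,140,150,110,5,"pics/t10.png")
```

```text
22.925 [ 0.43081709 -0.15211578  0.30172141] [-8.99481925e+01 -2.36153886e-02  1.21089258e+02] [-0.34582057 -0.08181069  0.35007984] [-0.09011188 -0.20922411  0.02744118  0.0373518  -0.02273729  0.06670158]
```

View pics/s10.png

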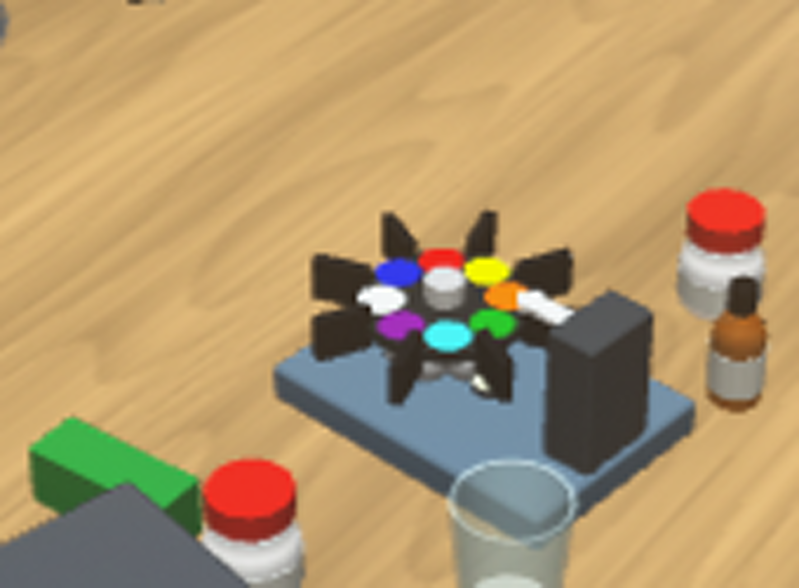

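View pics/t10.png

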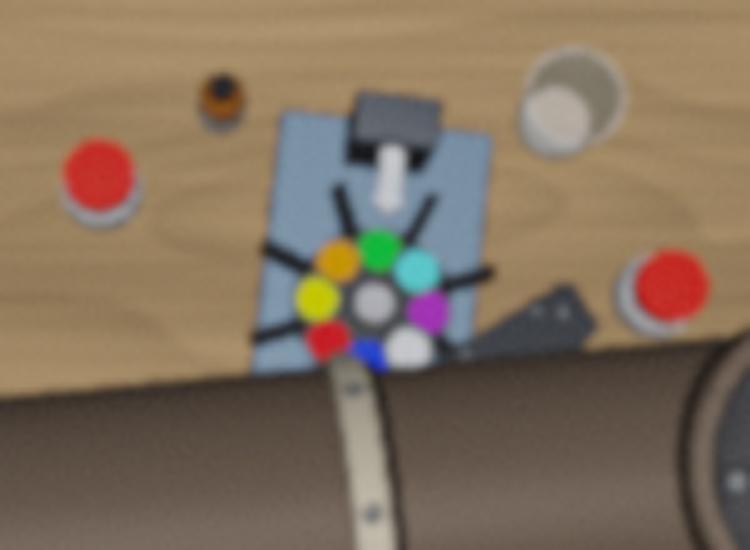

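Green is at the pointer (379,250 in the top crop), exactly on its stop. The jars, bottle, beaker and box are where they were, and the hand is clear.

```bash
python3 -c "
from plant import close_job
print(close_job())"
```

```text
the job is handed in; nothing more can be done
None
```

The lamp is on its green filter. I turned the wheel anticlockwise with the closed fingertips, five clicks from white: blue, red, yellow, orange, green. After each click I lifted the hand off and left the wheel at rest before the next push; yellow and orange each rested about 2 s.

- **Final position:** the top and scene pictures show green at the pointer, in the same place in the picture where white sat on its click stop at the start.
- **Other objects:** the jars, bottle and beaker stand where they did in the top picture, and the slide box looks unmoved in the scene picture. The tube rack and pen pot were not in the final crops, but the hand stayed well above the rack and did not go near the pot.
- **Robot:** the hand is about 18 cm up and back from the lamp. The force readings at the end of each move were about 1 N at most, and the job took about 23 s.

I only looked between pushes, so a slight overshoot during a snap would not have shown. Every picture after a click showed the wheel at its next stop, and no check failed or disagreed.

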